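# Close the leaf press crosswise

## Robot

A 6-joint arm with a two-finger parallel gripper is mounted at the origin on the work surface. World frame = base frame: x ahead of the robot, y to its left, z up, the work surface at z = 0. Lengths are in m, angles in degrees, forces in N, time in s.
With the tool pointing down it reaches from about 0.4 to 0.825 m from the base axis. Payload 7 kg.
Tool frame: the origin (TCP) lies between the finger pads; the fingertips stand 19 mm ahead of it and the grasp point (between the pads) is the TCP; z points along the fingers, y is the line along which they close (so a half turn about z gives the same grasp; the last joint's range is limited). The gripper opens to 88 mm and grips with 3 to 60 N. Pads are 19 mm wide; open, the fingers measure 130 mm over their backs; the gripper's body (78 mm by 193 mm) begins 47 mm behind the grasp point.
Start: joints at [87.554, 20.546, 0.682, 0, -70.136, -16.507], TCP at [0.219, 0.638, 0.246] pointing down, gripper open.
Joint ranges: [-176.03, 176.03], [-82.01, 121.73], [-58.28, 71.71], [-173.87, 95.51], [-174.79, -0.11], [-173.66, 173.66]. Speed limits (degrees/s): [136.94, 136.94, 172.46, 180, 180, 180].

## Interface

Orientations are given as [roll, pitch, yaw] about the fixed x, y, z axes, in that order (R = Rz(yaw) Ry(pitch) Rx(roll)).
In Python, from plant import r gives the robot as it stands. The module is installed in compiled form; this text tells all that it offers.
- The arm moves only by the shell command python3 -m pendant 'ROWS' [OPENING] [FORCE]. ROWS is JSON, a list of rows, each a list of 6 numbers: the shift along the tool's x, y, z in mm, then the turn, a rotation vector about the tool's x, y, z in rad. In form: [[tx, ty, tz, wx, wy, wz], ...]. A call has 1 to 20 rows; each row is the pose to reach, as a shift and turn from the pose commanded when the call began, along the tool's axes at that moment; what a row does not reach only later rows make up. A row lasts 1/8 s, in which the tool goes at most 62.5 mm and 10.7 degrees, less where a joint would pass 70% of its speed; a pose out of reach is approached as far as the arm can. A call with a gripper value outside its range is refused whole. OPENING is the finger opening in mm, from 0 to 87.6, set as the call begins (- or left out, the last holds). The fingers move at their own pace and stop on an object; FORCE is the grip in N (left out, the last holds). Time passes only in rows, so rows that repeat a pose let the fingers close. It gives the time, the measured TCP pose, the force, the opening and the grip force at its end, in the units of the state.
- r.get_state(): the state, without advancing time (a new reading comes with each control period).
- r.capture(name): name is "scene" or "top" or "wrist"; returns the picture (480x640x3 uint8, red, green, blue); there is no depth.
- r.camera_params(name): a dict with "mtx" (3x3 intrinsics, pixels), "rvec" (rotation vector, rad) and "tvec" (3), from world to camera coordinates, as OpenCV has them; the wrist camera has in their place "mount" (4x4, takes a point from camera to tool coordinates, whose origin is the TCP and whose axes are the flange's). Camera axes: x right, y down, z forward; pixel columns grow to the right and rows downward; lengths in m; the calibration is good to about 2 mm. A picture is of the moment at which its call begins: read the wrist's pose just before it. camera_params takes no time and is no camera call.
- r.close_job(): hands the job in; it is judged then, once.
The state is a dict: "time_s": time; "joints": joint angles; "qd": joint speeds; "joint_torque": joint torques, N m; "tcp_pos": TCP position; "eef_rot": TCP orientation; "contact_force": force on the tool from outside, world axes, zero at the start; "moment": the same for the moment, N m; "gripper_width": finger opening in m; "gripper_force": force on a finger pad.
Only numpy, scipy, OpenCV 4.12 (cv2) and the standard library are available. Lean on these libraries where they do the work, as an engineer would, in place of code of your own. Each camera call takes 0.05 s, during which the arm holds its last target. There are 200 camera calls.

## Task

Tighten down the leaf press by its four wing knobs, evenly and crosswise, each knob followed by the one diagonally opposite. On the first round turn each knob clockwise only until you feel it just bite on its washer; when all four bite, go round crosswise again and give each a sixth of a turn more, so that all are hand-tight and none is forced. Leave the jar, the toy car and the plant where they are.

Things in the scene. Friction and masses are not known exactly. Their poses are not given: they have to be found in the camera images.
- press: wooden leaf press on a non-slip mat, fixed: two 180 mm square boards, card between; top face 50 mm above the table. Origin: centre of its underside. A steel bolt 65 mm from its middle along both axes at each corner; knobs in its (x, y), mm: red (65, 65), yellow (-65, 65), blue (-65, -65), green (65, -65). Red and blue lie diagonally opposite each other, and so do yellow and green.
- knob0: red wing knob: round foot 42 mm wide, 8 mm high, with an upright grip bar on it, 48 mm long (x axis), 14 mm thick (y axis), top 29 mm above the origin, free for gripping from 8 mm up. Origin: on the bolt's axis at its underside, about 69 mm above the table. Clockwise from above tightens; it sinks 0.6 mm per rad and stays where left. Turning it free takes 0.05 N m.
- washer0: loose brass washer, 44 mm wide, about 6 mm thick, on a spring collar under the red knob; origin: centre of its underside. At the start the knob is 0.1 to 1.2 rad of turn short of it, differs by knob. From touch on each rad adds about 65 N of push and, at first, 0.35 N m of torque, levelling off near 0.4. Just biting: 8 to 30 N (0.1 to 0.2 N m); hand-tight: 60 to 115 N.
- knob1: yellow wing knob: round foot 42 mm wide, 8 mm high, with an upright grip bar on it, 48 mm long (x axis), 14 mm thick (y axis), top 29 mm above the origin, free for gripping from 8 mm up. Origin: on the bolt's axis at its underside, about 69 mm above the table. Clockwise from above tightens; it sinks 0.6 mm per rad and stays where left. Turning it free takes 0.05 N m.
- washer1: loose brass washer, 44 mm wide, about 6 mm thick, on a spring collar under the yellow knob; origin: centre of its underside. At the start the knob is 0.1 to 1.2 rad of turn short of it, differs by knob. From touch on each rad adds about 65 N of push and, at first, 0.35 N m of torque, levelling off near 0.4. Just biting: 8 to 30 N (0.1 to 0.2 N m); hand-tight: 60 to 115 N.
- knob2: blue wing knob: round foot 42 mm wide, 8 mm high, with an upright grip bar on it, 48 mm long (x axis), 14 mm thick (y axis), top 29 mm above the origin, free for gripping from 8 mm up. Origin: on the bolt's axis at its underside, about 69 mm above the table. Clockwise from above tightens; it sinks 0.6 mm per rad and stays where left. Turning it free takes 0.05 N m.
- washer2: loose brass washer, 44 mm wide, about 6 mm thick, on a spring collar under the blue knob; origin: centre of its underside. At the start the knob is 0.1 to 1.2 rad of turn short of it, differs by knob. From touch on each rad adds about 65 N of push and, at first, 0.35 N m of torque, levelling off near 0.4. Just biting: 8 to 30 N (0.1 to 0.2 N m); hand-tight: 60 to 115 N.
- knob3: green wing knob: round foot 42 mm wide, 8 mm high, with an upright grip bar on it, 48 mm long (x axis), 14 mm thick (y axis), top 29 mm above the origin, free for gripping from 8 mm up. Origin: on the bolt's axis at its underside, about 69 mm above the table. Clockwise from above tightens; it sinks 0.6 mm per rad and stays where left. Turning it free takes 0.05 N m.
- washer3: loose brass washer, 44 mm wide, about 6 mm thick, on a spring collar under the green knob; origin: centre of its underside. At the start the knob is 0.1 to 1.2 rad of turn short of it, differs by knob. From touch on each rad adds about 65 N of push and, at first, 0.35 N m of torque, levelling off near 0.4. Just biting: 8 to 30 N (0.1 to 0.2 N m); hand-tight: 60 to 115 N.
- jar: closed glass jar with a white cap, 54 mm across, 75 mm high, loose. Origin: centre of its underside. Leave alone.
- car: small red toy car, 62 x 34 x 30 mm, loose. Origin: on the table under its middle. Leave alone.
- plant: small succulent in a terracotta pot, 68 mm across, 90 mm high with leaves, loose. Origin: centre of its underside. Leave alone.

How it is judged (in metres and radians):
On the way:
1. all four knobs bite lightly: each pushes on its washer with 6 to 36 N (contact force between knob0 and washer0 between 6 and 36 N and contact force between knob1 and washer1 between 6 and 36 N and contact force between knob2 and washer2 between 6 and 36 N and contact force between knob3 and washer3 between 6 and 36 N), for 0.1 s.
At the end, for the whole second after the job is handed in: All four knobs are at rest and released, each pushing on its washer with 50 to 125 N; the jar, the toy car and the plant are within 15 mm of where they were (contact force between knob0 and washer0 between 50 and 125 N and contact force between knob1 and washer1 between 50 and 125 N and contact force between knob2 and washer2 between 50 and 125 N and contact force between knob3 and washer3 between 50 and 125 N and angular speed of each of knob0, knob1, knob2, knob3 below 0.1 rad/s and not (distance of any of jar, car, plant from where it was at the start of the episode above 0.015 m)); the robot touches nothing.
It fails at once if a knob is forced: more than 135 N on its washer (contact force between knob0 and washer0 above 135 N or contact force between knob1 and washer1 above 135 N or contact force between knob2 and washer2 above 135 N or contact force between knob3 and washer3 above 135 N).
It fails at once if a knob is tightened (over 38 N) while another does not bite yet (under 3 N) ((contact force between knob0 and washer0 above 38 N and (contact force between knob1 and washer1 below 3 N or contact force between knob2 and washer2 below 3 N or contact force between knob3 and washer3 below 3 N)) or (contact force between knob1 and washer1 above 38 N and (contact force between knob0 and washer0 below 3 N or contact force between knob2 and washer2 below 3 N or contact force between knob3 and washer3 below 3 N)) or (contact force between knob2 and washer2 above 38 N and (contact force between knob0 and washer0 below 3 N or contact force between knob1 and washer1 below 3 N or contact force between knob3 and washer3 below 3 N)) or (contact force between knob3 and washer3 above 38 N and (contact force between knob0 and washer0 below 3 N or contact force between knob1 and washer1 below 3 N or contact force between knob2 and washer2 below 3 N))).
It fails at once if not crosswise: two neighbouring knobs bite (over 5 N) while the other two do not (under 3 N) ((contact force between knob0 and washer0 above 5 N and contact force between knob1 and washer1 above 5 N and contact force between knob2 and washer2 below 3 N and contact force between knob3 and washer3 below 3 N) or (contact force between knob1 and washer1 above 5 N and contact force between knob2 and washer2 above 5 N and contact force between knob0 and washer0 below 3 N and contact force between knob3 and washer3 below 3 N) or (contact force between knob2 and washer2 above 5 N and contact force between knob3 and washer3 above 5 N and contact force between knob0 and washer0 below 3 N and contact force between knob1 and washer1 below 3 N) or (contact force between knob3 and washer3 above 5 N and contact force between knob0 and washer0 above 5 N and contact force between knob1 and washer1 below 3 N and contact force between knob2 and washer2 below 3 N)).
It fails at once if not crosswise: two neighbouring knobs are tight (over 45 N) while the other two are not (under 40 N) ((contact force between knob0 and washer0 above 45 N and contact force between knob1 and washer1 above 45 N and contact force between knob2 and washer2 below 40 N and contact force between knob3 and washer3 below 40 N) or (contact force between knob1 and washer1 above 45 N and contact force between knob2 and washer2 above 45 N and contact force between knob0 and washer0 below 40 N and contact force between knob3 and washer3 below 40 N) or (contact force between knob2 and washer2 above 45 N and contact force between knob3 and washer3 above 45 N and contact force between knob0 and washer0 below 40 N and contact force between knob1 and washer1 below 40 N) or (contact force between knob3 and washer3 above 45 N and contact force between knob0 and washer0 above 45 N and contact force between knob1 and washer1 below 40 N and contact force between knob2 and washer2 below 40 N)).
It fails at once if the jar, the toy car or the plant is shoved by more than 15 mm (distance of any of jar, car, plant from where it was at the start of the episode above 0.015 m).
It also fails if it takes over 72 s, if anything falls off the work surface, if the arm or the gripper's body presses on something with over 40 N, if the wrist force passes 120 N, or if a joint passes its speed limit or range.

## Working session

There is one attempt and no reset: what is moved stays moved. The work goes in short steps, Python scripts to look and compute and a shell command to move; the robot and the scene stay as the last step left them, time stands still between calls to the robot, and variables do not carry over. Pictures are saved under pics/ and viewed, at most 10 in all, crops included, and the job is handed in when it is done.

```bash
mkdir -p pics; python3 - <<'E'
from plant import r
import cv2,numpy as np
print(r.get_state())
for n in("top","scene"):
    im=r.capture(n); cv2.imwrite(f"pics/{n}0.png",im[:,:,::-1])
    print(n,r.camera_params(n))
print(r.camera_params("wrist"))
E
```

```text
{'time_s': 0.0, 'joints': array([ 8.75538181e+01,  2.05917265e+01,  6.34116871e-01, -2.08536288e-02,
       -7.01353228e+01, -1.65066416e+01]), 'qd': array([-0.06184308,  0.09558604,  0.0174426 ,  0.04069269,  0.00324575,
       -0.00571402]), 'joint_torque': array([ 9.17509860e-04, -5.82721531e+01,  2.93050039e+01,  6.99746042e+00,
        6.99714728e-03, -1.45507329e-04]), 'tcp_pos': array([0.21910587, 0.63796883, 0.24461967]), 'eef_rot': array([ 1.79905327e+02, -7.61146269e-03, -1.89599192e+01]), 'contact_force': array([ 0.85777999,  0.83517246, -0.73095134]), 'moment': array([-0.07028921, -0.00341572,  0.05536793]), 'gripper_force': 0.0, 'gripper_width': 0.08778440698714779}
top {'mtx': array([[568.11288061,   0.        , 321.64580959],
       [  0.        , 568.11288061, 241.82714922],
       [  0.        ,   0.        ,   1.        ]]), 'rvec': array([ 2.11348098, -2.14866536,  0.14082009]), 'tvec': array([0.01521745, 0.55572059, 1.17365245])}
scene {'mtx': array([[508.02753468,   0.        , 327.177158  ],
       [  0.        , 508.02753468, 239.03441   ],
       [  0.        ,   0.        ,   1.        ]]), 'rvec': array([ 1.09295188,  2.3353444 , -1.04877003]), 'tvec': array([ 0.34487615, -0.22105681,  1.5113712 ])}
{'mtx': array([[425.34275884,   0.        , 319.74755697],
       [  0.        , 425.34275884, 255.01864321],
       [  0.        ,   0.        ,   1.        ]]), 'mount': array([[ 7.51587889e-05, -9.60473664e-01, -2.78370860e-01,
         7.51274421e-02],
       [ 9.99999925e-01,  1.78007268e-04, -3.44190156e-04,
        -4.61198197e-04],
       [ 3.80137616e-04, -2.78370813e-01,  9.60473605e-01,
        -1.40013035e-01],
       [ 0.00000000e+00,  0.00000000e+00,  0.00000000e+00,
         1.00000000e+00]])}
```

View pics/top0.png

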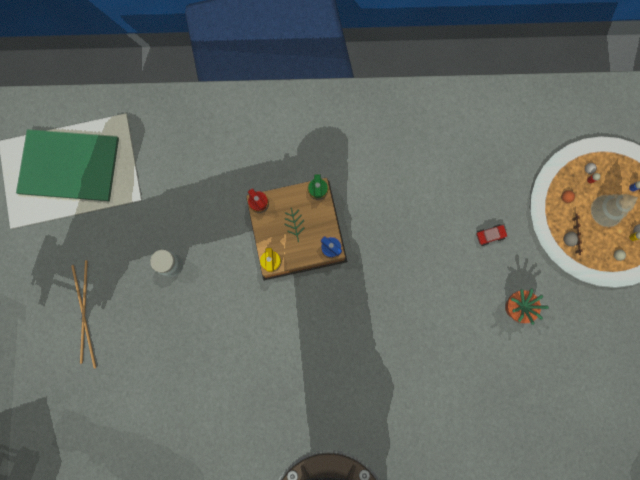

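View pics/scene0.png

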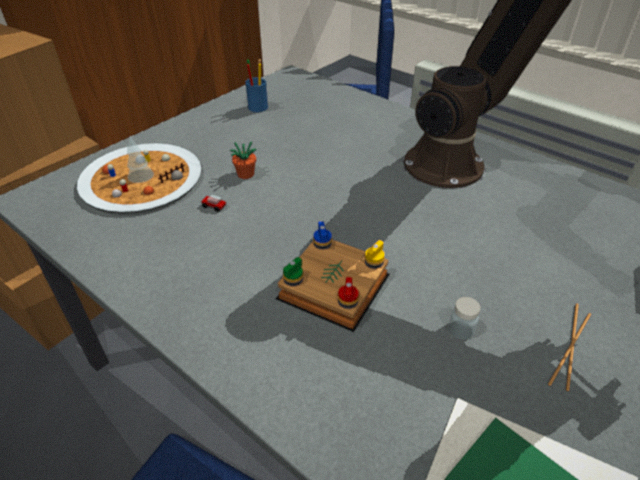

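The top view shows the press near (298,228), with knobs at red (258,201), green (317,188), yellow (270,260) and blue (331,247). The jar is at (163,262), the car at (491,234) and the plant at (525,307). In the scene view the knobs are at blue (322,236), yellow (375,254), green (293,270) and red (348,292).

```bash
cat > h.py <<'E'
import cv2,numpy as np
from scipy.spatial.transform import Rotation as R
COL={'red':[(0,130,60,6,255,255),(172,130,60,180,255,255)],'yellow':[(23,170,110,33,255,255)],'blue':[(105,120,50,125,255,255)],'green':[(48,100,25,85,255,255)]}
def mask(im,c):
    h=cv2.cvtColor(im,cv2.COLOR_RGB2HSV); m=0
    for b in COL[c]: m=m|cv2.inRange(h,b[:3],b[3:])
    return m
def blob(m,roi=None):
    if roi:
        k=np.zeros_like(m);k[roi[1]:roi[3],roi[0]:roi[2]]=255;m=m&k
    n,l,s,c=cv2.connectedComponentsWithStats(m)
    i=1+np.argmax(s[1:,4]); return c[i],s[i],(l==i)
def fixed(p): 
    Rw=R.from_rotvec(p['rvec']).as_matrix(); return p['mtx'],Rw.T,-Rw.T@p['tvec']
def wrist(p,st):
    T=p['mount'];Rt=R.from_euler('xyz',st['eef_rot'],degrees=True).as_matrix()
    return p['mtx'],Rt@T[:3,:3],Rt@T[:3,3]+st['tcp_pos']
def ray(cam,px):
    K,Rc,o=cam; d=Rc@np.linalg.solve(K,[px[0],px[1],1]); return o,d/np.linalg.norm(d)
def plane(cam,px,z):
    o,d=ray(cam,px); return o+d*(z-o[2])/d[2]
def tri(c1,p1,c2,p2):
    o,d=ray(c1,p1);q,e=ray(c2,p2); s=np.linalg.lstsq(np.c_[d,-e],q-o,rcond=None)[0]
    a,b=o+s[0]*d,q+s[1]*e; return (a+b)/2,np.linalg.norm(a-b)
E
python3 - <<'E'
from h import *; from plant import r
I={n:cv2.imread(f"pics/{n}0.png")[:,:,::-1].copy() for n in("top","scene")}
C={n:fixed(r.camera_params(n)) for n in I}
roi={'top':(235,165,355,285),'scene':(270,215,400,320)}
P={}
for c in COL:
    b={n:blob(mask(I[n],c),roi[n]) for n in I}
    P[c],e=tri(C['top'],b['top'][0],C['scene'],b['scene'][0])
    print(c,[ (b[n][0].round(1),b[n][1][4]) for n in I],P[c].round(4),round(e,4))
print(np.mean(list(P.values()),0))
for a,b in(('red','yellow'),('green','blue')):
    d=P[a]-P[b];print(np.linalg.norm(d),np.degrees(np.arctan2(d[1],d[0])))
for n,p in(('jar',(163,262)),('car',(491,234)),('plant',(525,307))): print(n,plane(C['top'],p,.04))
E
```

```text
red [(array([257., 200.]), np.int32(287)), (array([347.9, 293.1]), np.int32(257))] [0.6437 0.1401 0.0741] 0.002
yellow [(array([269.9, 260.1]), np.int32(327)), (array([375.1, 252.4]), np.int32(257))] [0.5141 0.1132 0.0776] 0.0001
blue [(array([330.7, 246.8]), np.int32(279)), (array([322. , 233.8]), np.int32(231))] [ 0.5406 -0.0144  0.0775] 0.0027
green [(array([317.5, 187. ]), np.int32(279)), (array([293.2, 269.3]), np.int32(276))] [0.6678 0.0122 0.078 ] 0.0001
[0.59157456 0.06280702 0.07679395]
0.1324084523822691 11.742766723487627
0.12998388913596295 11.813892832057777
jar [0.51874072 0.34774086 0.04      ]
car [ 0.5666502  -0.35600229  0.04      ]
plant [ 0.41060563 -0.41734019  0.04      ]
```

```bash
python3 -m pendant '[[538,423,0,0,0,0],[538,423,0,0,0,0],[538,423,0,0,0,0],[538,423,0,0,0,0],[538,423,0,0,0,0],[538,423,0,0,0,0],[538,423,0,0,0,0],[538,423,0,0,0,0],[538,423,0,0,0,0],[538,423,0,0,0,0],[538,423,0,0,0,0],[538,423,0,0,0,0],[538,423,0,0,0,0],[538,423,0,0,0,0]]' 60 25
cat > look.py <<'E'
import sys; from h import *; from plant import r
st=r.get_state(); im=r.capture("wrist"); cv2.imwrite(f"pics/{sys.argv[1]}.png",im[:,:,::-1])
np.save(f"pics/{sys.argv[1]}.npy",st,allow_pickle=True)
print(st['time_s'],st['joints'].round(1),st['tcp_pos'].round(4),st['eef_rot'].round(2),st['contact_force'].round(2),st['moment'].round(3))
E
python3 look.py w1
```

```text
time_s: 1.85
tcp_pos: [0.5902, 0.0645, 0.2456]
eef_rot: [-180.0, 0.0, -18.9]
contact_force: [1.0, -0.2, -0.2]
gripper_width: 0.0598
gripper_force: 0.0
1.85 [ 25.1  13.   -9.9  -0.  -67.1  46. ] [0.5902 0.0645 0.2456] [-1.7999e+02  1.0000e-02 -1.8880e+01] [ 0.98 -0.16 -0.23] [-0.028  0.012 -0.014]
```

View pics/w1.png

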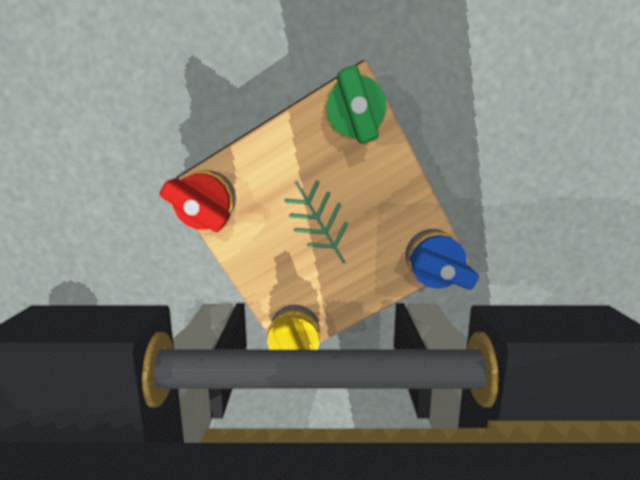

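The wrist view shows red with its bolt dot at (192,207), green at (359,105), blue at (447,271), and yellow partly hidden at (295,335). I'll enlarge the crops to read the bar directions.

```bash
python3 - <<'E'
from h import *
im=cv2.imread('pics/w1.png'); out=[]
for (x,y) in((195,200),(356,103),(443,262)):
    c=im[y-44:y+44,x-44:x+44]; out.append(cv2.resize(c,(264,264),interpolation=cv2.INTER_CUBIC))
cv2.imwrite('pics/c1.png',np.hstack(out))
E
```

```text
(no output)
```

View pics/c1.png

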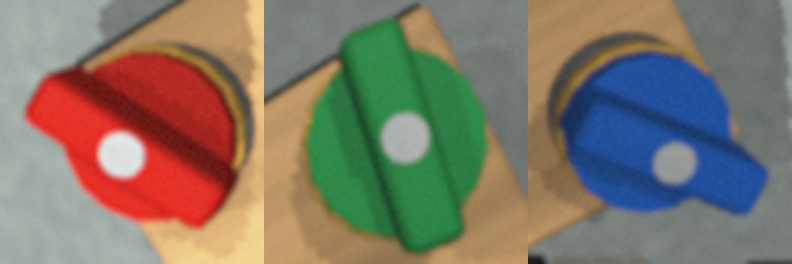

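The crops show each bar with its bolt dot, red at (121,154), green at (405,137) and blue at (675,163). The bar ends can be read off clearly.

```bash
python3 - <<'E'
from h import *; from plant import r
st=np.load('pics/w1.npy',allow_pickle=True).item(); C=wrist(r.camera_params('wrist'),st)
top=fixed(r.camera_params('top')); I=cv2.imread('pics/top0.png')[:,:,::-1].copy()
def full(p,i): o=((195,200),(356,103),(443,262))[i]; return np.array([(p[0]-264*i)/3+o[0]-44-.33,p[1]/3+o[1]-44-.33])
ctr=[]
for i,(n,d,a,b) in enumerate((('red',(121,154),(42,92),(208,205)),('green',(405,137),(373,28),(435,243)),('blue',(675,163),(583,115),(757,192)))):
    P=plane(C,full(d,i),.098);A=plane(C,full(a,i),.098);B=plane(C,full(b,i),.098);v=B-A
    print(n,P.round(4),np.linalg.norm(v).round(4),'bar dir',np.degrees(np.arctan2(v[1],v[0])).round(1))
E
```

```text
red [0.6432 0.1398 0.098 ] 0.0439 bar dir -144.9
green [0.6693 0.0118 0.098 ] 0.0455 bar dir 179.4
blue [ 0.5412 -0.0144  0.098 ] 0.0469 bar dir -133.0
```

```bash
python3 -m pendant '[[26,-88,115,0,0,-0.94],[26,-88,115,0,0,-0.94],[26,-88,115,0,0,-0.94],[26,-88,115,0,0,-0.94],[26,-88,115,0,0,-0.94],[26,-88,115,0,0,-0.94],[26,-88,115,0,0,-0.94],[26,-88,115,0,0,-0.94]]' 40 45; python3 look.py w2
```

```text
time_s: 2.9
tcp_pos: [0.6438, 0.1386, 0.1308]
eef_rot: [180.0, -0.0, 34.8]
contact_force: [-1.3, 0.1, -0.4]
gripper_width: 0.0394
gripper_force: 0.0
2.9 [ 29.1  24.   -9.9   0.  -56.1  95.7] [0.6438 0.1386 0.1308] [ 1.800e+02 -2.000e-02  3.479e+01] [-1.26  0.06 -0.36] [-0.085 -0.015 -0.016]
```

View pics/w2.png

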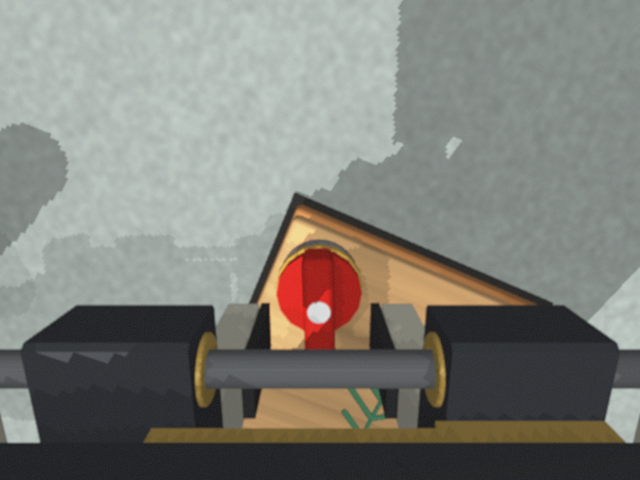

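The bar lies straight along the fingers, with its dot at (318,312) midway between them. I'll check its height from the two wrist views, then descend and close.

```bash
cat > m.py <<'E'
from plant import r
s=r.get_state();print('t',round(s['time_s'],2),'p',s['tcp_pos'].round(4),'yaw',s['eef_rot'][2].round(2),'F',s['contact_force'].round(1),'M',s['moment'].round(3),'w',round(s['gripper_width'],4),'g',round(s['gripper_force'],1))
E
python3 - <<'E'
from h import *; from plant import r
p=r.camera_params('wrist');L=lambda n:wrist(p,np.load(f'pics/{n}.npy',allow_pickle=True).item())
print(tri(L('w1'),(191,207),L('w2'),(318,312)))
E
python3 -m pendant '[[0,0,15,0,0,0],[0,0,30,0,0,0],[0,0,30.5,0,0,0]]' && python3 m.py && python3 -m pendant '[[0,0,0,0,0,0],[0,0,0,0,0,0],[0,0,0,0,0,0],[0,0,0,0,0,0]]' 5 45; python3 m.py
```

```text
(array([0.64330154, 0.13930737, 0.09886068]), np.float64(0.0007801829500249593))
time_s: 3.32
tcp_pos: [0.6426, 0.1377, 0.0977]
eef_rot: [-180.0, 0.2, 34.9]
contact_force: [0.5, -0.1, -0.2]
gripper_width: 0.04
gripper_force: 0.0
t 3.33 p [0.6426 0.1377 0.0977] yaw 34.87 F [ 0.5 -0.1 -0.2] M [-0.106 -0.11   0.018] w 0.04 g 0.0
time_s: 3.82
tcp_pos: [0.6438, 0.1391, 0.1005]
eef_rot: [-180.0, -0.1, 34.9]
contact_force: [-3.0, 3.4, 2.3]
gripper_width: 0.0133
gripper_force: 45.0
t 3.83 p [0.6438 0.1391 0.1005] yaw 34.9 F [-3.   3.4  2.3] M [1.406 0.914 0.015] w 0.0133 g 45.0
```

```bash
python3 -m pendant '[[0,0,0.06,0,0,0.1],[0,0,0.06,0,0,0.1]]' >/dev/null; python3 m.py; python3 -m pendant '[[0,0,0.06,0,0,0.1],[0,0,0.06,0,0,0.1]]'>/dev/null; python3 m.py; python3 -m pendant '[[0,0,0.06,0,0,0.1],[0,0,0.06,0,0,0.1]]'>/dev/null; python3 m.py;python3 -m pendant '[[0,0,0.06,0,0,0.1],[0,0,0.06,0,0,0.1]]'>/dev/null; python3 m.py
```

```text
t 4.08 p [0.6438 0.1391 0.1004] yaw 29.21 F [-3.   4.   2.7] M [1.728 1.19  0.003] w 0.0137 g 45.0
t 4.33 p [0.6438 0.139  0.1004] yaw 23.51 F [-2.4  5.3  3.4] M [ 1.623  1.123 -0.063] w 0.0138 g 45.0
t 4.58 p [0.6438 0.1389 0.1003] yaw 17.84 F [-3.6  4.2  3.2] M [ 1.667  1.15  -0.071] w 0.0137 g 45.0
t 4.83 p [0.6439 0.1389 0.1002] yaw 12.12 F [-3.9  4.3  3.7] M [ 1.605  1.137 -0.044] w 0.0135 g 45.0
```

```bash
sed -i "s/,'w',/,'J6',s['joint_torque'][5].round(4),'w',/" m.py; python3 m.py; python3 -m pendant '[[0,0,0.06,0,0,0.1],[0,0,0.06,0,0,0.1]]' >/dev/null; python3 m.py; python3 -m pendant '[[0,0,0.06,0,0,0.1],[0,0,0.06,0,0,0.1]]'>/dev/null; python3 m.py
```

```text
t 4.83 p [0.6439 0.1389 0.1002] yaw 12.12 F [-3.9  4.3  3.7] M [ 1.605  1.137 -0.044] J6 -0.5816 w 0.0135 g 45.0
t 5.08 p [0.6439 0.1388 0.1002] yaw 6.43 F [-2.6  3.6  3.3] M [ 1.607  1.156 -0.002] J6 -0.6176 w 0.0131 g 45.0
t 5.33 p [0.6439 0.1387 0.1001] yaw 0.72 F [-2.9  3.6  4.8] M [ 1.504  1.2   -0.033] J6 -0.5985 w 0.0138 g 45.0
```

```bash
python3 -m pendant '[[0,0,0.06,0,0,0.1],[0,0,0.06,0,0,0.1]]' >/dev/null; python3 m.py; python3 -m pendant '[[0,0,0.06,0,0,0.1],[0,0,0.06,0,0,0.1]]'>/dev/null; python3 m.py;  python3 -m pendant '[[0,0,0.06,0,0,0.1],[0,0,0.06,0,0,0.1]]'>/dev/null; python3 m.py
```

```text
t 5.58 p [0.6439 0.1386 0.1   ] yaw -4.99 F [-3.3  4.9  4.1] M [ 1.499  1.259 -0.086] J6 -0.5963 w 0.0136 g 45.0
t 5.83 p [0.6439 0.1386 0.1   ] yaw -10.71 F [-4.2  3.7  4.9] M [ 1.443  1.286 -0.051] J6 -0.5945 w 0.0135 g 45.0
t 6.08 p [0.6439 0.1385 0.0999] yaw -16.44 F [-3.6  4.5  5.2] M [ 1.367  1.396 -0.082] J6 -0.543 w 0.0134 g 45.0
```

```bash
python3 -m pendant '[[0,0,0.06,0,0,0.1],[0,0,0.06,0,0,0.1]]' >/dev/null; python3 m.py; python3 -m pendant '[[0,0,0,0,0,0]]'>/dev/null; python3 m.py;  python3 -m pendant '[[0,0,0.06,0,0,0.1],[0,0,0.06,0,0,0.1]]'>/dev/null; python3 m.py
```

```text
t 6.33 p [0.6438 0.1384 0.0999] yaw -22.17 F [-4.2  4.2  4.7] M [ 1.269  1.354 -0.051] J6 -0.5215 w 0.0132 g 45.0
t 6.45 p [0.6438 0.1385 0.0999] yaw -22.1 F [-3.7  2.6  5. ] M [ 1.35   1.321 -0.172] J6 0.1202 w 0.0134 g 45.0
t 6.7 p [0.6438 0.1384 0.0999] yaw -27.89 F [-4.5  3.6  5.4] M [ 1.19   1.414 -0.074] J6 -0.5777 w 0.0137 g 45.0
```

```bash
cat > avg.py <<'E'
from plant import r
import numpy as np
a=[]
for i in range(6):
    r.capture("top"); s=r.get_state(); a.append([s['moment'][2],s['joint_torque'][5],s['qd'][5]])
a=np.array(a); print('t',round(s['time_s'],2),a.T.round(3).tolist(),a.mean(0).round(3))
E
python3 avg.py; python3 m.py
```

```text
t 7.0 [[-0.083, -0.093, -0.098, -0.128, -0.046, -0.09], [-0.101, 0.041, 0.074, 0.08, 0.081, 0.082], [0.555, 0.105, 0.049, -0.014, -0.031, 0.032]] [-0.09   0.043  0.116]
t 7.0 p [0.6438 0.1384 0.0999] yaw -27.82 F [-4.5  2.8  5.8] M [ 1.2    1.391 -0.09 ] J6 0.0816 w 0.0138 g 45.0
```

```bash
python3 -m pendant '[[0,0,0.06,0,0,0.1],[0,0,0.06,0,0,0.1]]' >/dev/null; python3 avg.py;  python3 -m pendant '[[0,0,0.06,0,0,0.1],[0,0,0.06,0,0,0.1]]'>/dev/null; python3 avg.py
```

```text
t 7.55 [[-0.011, -0.048, -0.01, -0.04, -0.082, -0.007], [-0.157, -0.015, 0.017, 0.024, 0.025, 0.025], [0.499, 0.078, 0.046, 0.116, -0.018, 0.038]] [-0.033 -0.014  0.126]
t 8.1 [[0.073, 0.074, 0.02, 0.03, -0.015, 0.082], [-0.214, -0.072, -0.04, -0.033, -0.032, -0.032], [0.614, 0.008, 0.054, 0.022, -0.103, 0.026]] [ 0.044 -0.07   0.103]
```

```bash
sed -i 's/range(6)/range(4)/' avg.py; python3 -m pendant '[[0,0,0.06,0,0,0.1],[0,0,0.06,0,0,0.1]]' >/dev/null; python3 avg.py; python3 m.py
```

```text
t 8.55 [[0.131, 0.071, 0.139, 0.043], [-0.272, -0.13, -0.097, -0.091], [0.504, 0.044, 0.034, 0.001]] [ 0.096 -0.147  0.146]
t 8.55 p [0.6437 0.1382 0.0998] yaw -44.99 F [-4.9  2.9  7.2] M [1.056 1.732 0.043] J6 -0.0905 w 0.0139 g 45.0
```

```bash
python3 -m pendant '[[0,0,0,0,0,0],[0,0,0,0,0,0],[0,0,-30,0,0,0],[36,181,-30,0,0,-1.606],[36,181,-30,0,0,-1.606],[36,181,-30,0,0,-1.606],[36,181,-30,0,0,-1.606],[36,181,-30,0,0,-1.606],[36,181,-30,0,0,-1.606],[36,181,-30,0,0,-1.606],[36,181,-30,0,0,-1.606],[36,181,-30,0,0,-1.606],[36,181,-30,0,0,-1.606]]' 40 45; python3 look.py w3;python3 m.py
```

```text
time_s: 10.18
tcp_pos: [0.5405, -0.0148, 0.1291]
eef_rot: [180.0, 0.0, 46.7]
contact_force: [-0.5, 0.1, -0.2]
gripper_width: 0.0398
gripper_force: 0.0
10.175 [ 19.2  14.2 -25.2   0.  -50.6 117.5] [ 0.5405 -0.0148  0.1291] [1.7999e+02 2.0000e-02 4.6720e+01] [-0.46  0.1  -0.24] [-0.082 -0.1    0.019]
t 10.22 p [ 0.5405 -0.0148  0.1291] yaw 46.61 F [-0.   0.5 -0.4] M [-0.079 -0.026 -0.016] J6 0.3746 w 0.04 g 0.0
```

View pics/w3.png

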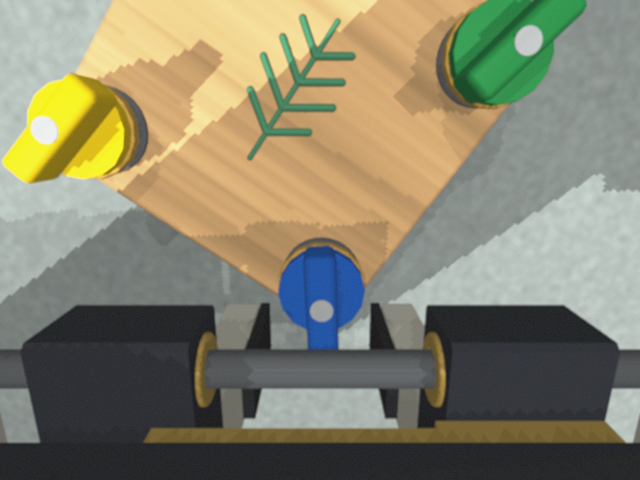

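Blue sits centred between the fingers, its dot at (321,310) and its bar vertical. Yellow is also visible here, with its dot at (43,129) and its bar running from (19,171) to (84,85).

```bash
python3 - <<'E'
from h import *; from plant import r
C=wrist(r.camera_params('wrist'),np.load('pics/w3.npy',allow_pickle=True).item())
P=lambda p:plane(C,p,.098)
v=P((84,85))-P((19,171));print('yellow',P((43,129)),np.linalg.norm(v),np.degrees(np.arctan2(v[1],v[0])),'blue',P((321,310)),'green',P((528,40)))
E
cat > z.py <<'E'
from plant import r
s=r.get_state();print(round(s['time_s'],2),s['eef_rot'][2].round(1),'Mz',s['moment'][2].round(3),'J6',s['joint_torque'][5].round(3),'F',s['contact_force'].round(0))
E
python3 -m pendant '[[0,0,15,0,0,0],[0,0,29,0,0,0],[0,0,29,0,0,0]]' >/dev/null&& python3 m.py && python3 -m pendant '[[0,0,0,0,0,0],[0,0,0,0,0,0],[0,0,0,0,0,0]]' 5 45 >/dev/null; python3 m.py
python3 -m pendant '[[0,0,0.03,0,0,0.05]]' >/dev/null; python3 z.py;python3 -m pendant '[[0,0,0.03,0,0,0.05]]' >/dev/null; python3 z.py;python3 -m pendant '[[0,0,0.03,0,0,0.05]]' >/dev/null; python3 z.py;python3 -m pendant '[[0,0,0.03,0,0,0.05]]' >/dev/null; python3 z.py;python3 -m pendant '[[0,0,0.03,0,0,0.05]]' >/dev/null; python3 z.py;python3 -m pendant '[[0,0,0.03,0,0,0.05]]' >/dev/null; python3 z.py
```

```text
yellow [0.51516995 0.11438984 0.098     ] 0.04413634516954258 2.7729874783399158 blue [ 0.54148051 -0.01410721  0.098     ] green [0.66962709 0.01180169 0.098     ]
t 10.6 p [ 0.5393 -0.0149  0.0983] yaw 46.67 F [0.1 0.6 0.3] M [-0.052 -0.087  0.023] J6 -0.0113 w 0.0398 g 0.0
t 10.97 p [ 0.5408 -0.0145  0.1006] yaw 46.72 F [ 6.2 -6.5 -2.7] M [-2.938 -2.629  0.128] J6 -0.0327 w 0.0157 g 5.7
11.1 43.8 Mz 0.004 J6 0.941 F [ 3. -4. -2.]
11.22 40.9 Mz 0.008 J6 0.623 F [ 3. -3. -2.]
11.35 38.0 Mz 0.03 J6 0.612 F [ 2. -3. -1.]
11.47 35.2 Mz 0.033 J6 0.612 F [ 2. -3. -1.]
11.6 32.3 Mz 0.045 J6 0.612 F [ 3. -4. -1.]
11.72 29.4 Mz 0.02 J6 0.612 F [ 3. -3. -2.]
```

```bash

python3 -m pendant '[[0,0,0.03,0,0,0.05]]' >/dev/null; python3 z.py;python3 -m pendant '[[0,0,0.03,0,0,0.05]]' >/dev/null; python3 z.py;python3 -m pendant '[[0,0,0.03,0,0,0.05]]' >/dev/null; python3 z.py;python3 -m pendant '[[0,0,0.03,0,0,0.05]]' >/dev/null; python3 z.py;python3 -m pendant '[[0,0,0.03,0,0,0.05]]' >/dev/null; python3 z.py;python3 -m pendant '[[0,0,0.03,0,0,0.05]]' >/dev/null; python3 z.py; python3 m.py
```

```text
11.85 26.6 Mz 0.044 J6 0.612 F [ 2. -2. -1.]
11.97 23.7 Mz -0.021 J6 0.612 F [ 2. -2. -1.]
12.1 20.8 Mz 0.061 J6 0.611 F [ 3. -3. -0.]
12.22 18.0 Mz 0.078 J6 0.611 F [ 3. -3. -1.]
12.35 15.1 Mz 0.022 J6 0.611 F [ 2. -3. -1.]
12.47 12.2 Mz -0.025 J6 0.611 F [ 2. -2. -0.]
t 12.47 p [ 0.5411 -0.0147  0.1003] yaw 12.24 F [ 2.3 -2.  -0.3] M [-0.68  -0.623 -0.025] J6 0.6111 w 0.0138 g 44.7
```

```bash

python3 -m pendant '[[0,0,0.03,0,0,0.05]]' >/dev/null; python3 z.py;python3 -m pendant '[[0,0,0.03,0,0,0.05]]' >/dev/null; python3 z.py;python3 -m pendant '[[0,0,0.03,0,0,0.05]]' >/dev/null; python3 z.py;python3 -m pendant '[[0,0,0.03,0,0,0.05]]' >/dev/null; python3 z.py;python3 -m pendant '[[0,0,0.03,0,0,0.05]]' >/dev/null; python3 z.py;python3 -m pendant '[[0,0,0.03,0,0,0.05]]' >/dev/null; python3 z.py
```

```text
12.6 9.4 Mz 0.033 J6 0.611 F [ 1. -3. -1.]
12.72 6.5 Mz 0.119 J6 0.6 F [ 1. -1. -0.]
12.85 3.6 Mz 0.085 J6 0.569 F [ 2. -2. -1.]
12.97 0.8 Mz 0.14 J6 0.538 F [ 1. -1. -0.]
13.1 -2.1 Mz 0.108 J6 0.509 F [ 1. -1. -1.]
13.22 -4.9 Mz 0.185 J6 0.48 F [ 2. -1. -2.]
```

```bash
python3 m.py; python3 -m pendant '[[0,0,0,0,0,0],[0,0,0,0,0,0],[0,0,-30,0,0,0],[-37,-125.5,-30,0,0,-0.134],[-37,-125.5,-30,0,0,-0.134],[-37,-125.5,-30,0,0,-0.134],[-37,-125.5,-30,0,0,-0.134],[-37,-125.5,-30,0,0,-0.134],[-37,-125.5,-30,0,0,-0.134]]' 40 45; python3 look.py w4
```

```text
t 13.22 p [ 0.5411 -0.0146  0.1002] yaw -4.93 F [ 1.5 -1.4 -1.7] M [-0.284 -0.351  0.185] J6 0.4802 w 0.0135 g 44.7
time_s: 14.35
tcp_pos: [0.5144, 0.1125, 0.1296]
eef_rot: [180.0, 0.0, 2.7]
contact_force: [0.1, 0.7, -0.6]
gripper_width: 0.04
gripper_force: 0.0
14.35 [ 33.7  12.9 -26.9   0.  -50.2  59. ] [0.5144 0.1125 0.1296] [1.7999e+02 2.0000e-02 2.7300e+00] [ 0.12  0.71 -0.58] [-0.058 -0.012  0.039]
```

View pics/w4.png

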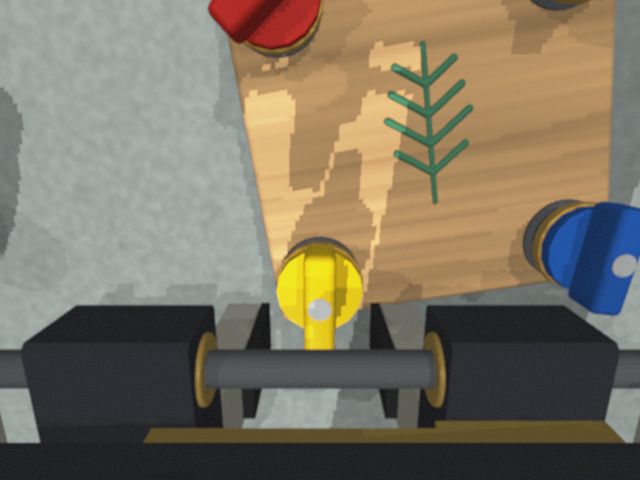

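Yellow is centred, its dot at (320,309) and its bar straight. I'll grip it and turn.

```bash

python3 -m pendant '[[0,0,15,0,0,0],[0,0,29,0,0,0],[0,0,29,0,0,0]]' >/dev/null&& python3 m.py && python3 -m pendant '[[0,0,0,0,0,0],[0,0,0,0,0,0],[0,0,0,0,0,0],[0,0,0,0,0,0]]' 5 45 >/dev/null; python3 m.py
python3 -m pendant '[[0,0,0.03,0,0,0.05]]' >/dev/null; python3 z.py;python3 -m pendant '[[0,0,0.03,0,0,0.05]]' >/dev/null; python3 z.py;python3 -m pendant '[[0,0,0.03,0,0,0.05]]' >/dev/null; python3 z.py;python3 -m pendant '[[0,0,0.03,0,0,0.05]]' >/dev/null; python3 z.py;python3 -m pendant '[[0,0,0.03,0,0,0.05]]' >/dev/null; python3 z.py;python3 -m pendant '[[0,0,0.03,0,0,0.05]]' >/dev/null; python3 z.py
```

```text
t 14.78 p [0.5132 0.1129 0.0988] yaw 2.79 F [-0.4 -0.7  0.2] M [-0.027  0.044  0.021] J6 0.0012 w 0.0401 g 0.0
t 15.28 p [0.5144 0.1128 0.101 ] yaw 2.83 F [ 1.8 -5.  -0.1] M [-1.944e+00 -8.100e-01 -1.000e-03] J6 0.0177 w 0.0139 g 45.0
15.4 -0.1 Mz 0.018 J6 0.944 F [ 1. -4.  1.]
15.53 -3.0 Mz 0.051 J6 0.625 F [ 2. -5.  0.]
15.65 -5.9 Mz 0.028 J6 0.613 F [ 1. -5.  0.]
15.78 -8.7 Mz 0.082 J6 0.612 F [ 2. -4. -0.]
15.9 -11.6 Mz 0.03 J6 0.612 F [ 2. -4.  1.]
16.02 -14.5 Mz 0.06 J6 0.611 F [ 1. -3.  0.]
```

```bash

python3 -m pendant '[[0,0,0.03,0,0,0.05]]' >/dev/null; python3 z.py;python3 -m pendant '[[0,0,0.03,0,0,0.05]]' >/dev/null; python3 z.py;python3 -m pendant '[[0,0,0.03,0,0,0.05]]' >/dev/null; python3 z.py;python3 -m pendant '[[0,0,0.03,0,0,0.05]]' >/dev/null; python3 z.py;python3 -m pendant '[[0,0,0.03,0,0,0.05]]' >/dev/null; python3 z.py;python3 -m pendant '[[0,0,0.03,0,0,0.05]]' >/dev/null; python3 z.py
```

```text
16.15 -17.3 Mz 0.052 J6 0.611 F [ 1. -3. -0.]
16.27 -20.2 Mz 0.046 J6 0.61 F [ 2. -2. -1.]
16.4 -23.0 Mz 0.081 J6 0.61 F [ 2. -3.  1.]
16.52 -25.9 Mz 0.02 J6 0.61 F [ 1. -2. -0.]
16.65 -28.8 Mz 0.027 J6 0.609 F [ 2. -1.  0.]
16.77 -31.6 Mz 0.052 J6 0.608 F [ 3. -2. -1.]
```

```bash

python3 -m pendant '[[0,0,0.03,0,0,0.05]]' >/dev/null; python3 z.py;python3 -m pendant '[[0,0,0.03,0,0,0.05]]' >/dev/null; python3 z.py;python3 -m pendant '[[0,0,0.03,0,0,0.05]]' >/dev/null; python3 z.py;python3 -m pendant '[[0,0,0.03,0,0,0.05]]' >/dev/null; python3 z.py;python3 -m pendant '[[0,0,0.03,0,0,0.05]]' >/dev/null; python3 z.py
```

```text
16.9 -34.5 Mz 0.106 J6 0.608 F [ 2. -2.  0.]
17.02 -37.4 Mz 0.072 J6 0.58 F [ 2. -1. -1.]
17.15 -40.2 Mz 0.146 J6 0.552 F [ 2. -1. -1.]
17.27 -43.1 Mz 0.199 J6 0.523 F [ 2. -1. -1.]
17.4 -45.9 Mz 0.184 J6 0.495 F [ 2. -1. -0.]
```

```bash
python3 m.py; python3 -m pendant '[[0,0,0,0,0,0],[0,0,0,0,0,0],[0,0,-30,0,0,0],[181,-40.5,-30,0,0,-0.79],[181,-40.5,-30,0,0,-0.79],[181,-40.5,-30,0,0,-0.79],[181,-40.5,-30,0,0,-0.79],[181,-40.5,-30,0,0,-0.79],[181,-40.5,-30,0,0,-0.79],[181,-40.5,-30,0,0,-0.79],[181,-40.5,-30,0,0,-0.79]]' 40 45; python3 look.py w5
```

```text
t 17.4 p [0.5148 0.1137 0.1006] yaw -45.95 F [ 2.2 -1.1 -0.4] M [-0.368 -0.608  0.184] J6 0.495 w 0.0137 g 45.0
time_s: 18.77
tcp_pos: [0.6693, 0.0122, 0.1304]
eef_rot: [-180.0, -0.0, -0.6]
contact_force: [0.2, -0.5, -0.0]
gripper_width: 0.0394
gripper_force: 0.0
18.775 [ 17.7  25.   -8.4  -0.  -56.6  71.7] [0.6693 0.0122 0.1304] [-1.7999e+02 -1.0000e-02 -6.3000e-01] [ 0.24 -0.49 -0.01] [-0.042 -0.003 -0.027]
```

View pics/w5.png

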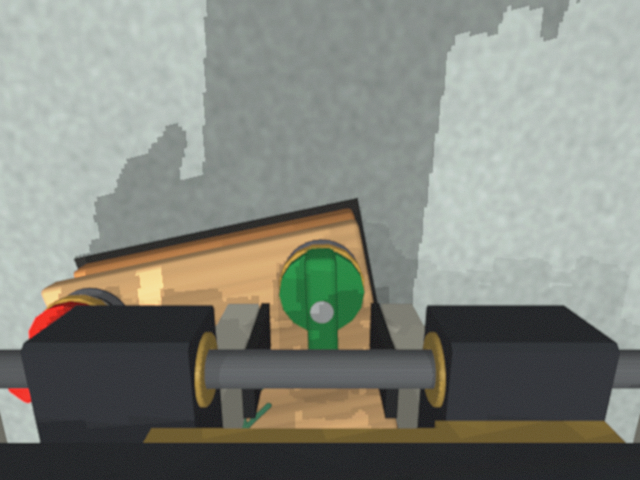

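Green is centred, its dot at (321,312) and its bar straight.

```bash

python3 -m pendant '[[0,0.8,15,0,0,0],[0,0.8,29.5,0,0,0],[0,0.8,29.5,0,0,0]]' >/dev/null&& python3 m.py && python3 -m pendant '[[0,0,0,0,0,0],[0,0,0,0,0,0],[0,0,0,0,0,0],[0,0,0,0,0,0]]' 5 45 >/dev/null; python3 m.py
python3 -m pendant '[[0,0,0.03,0,0,0.05]]' >/dev/null; python3 z.py;python3 -m pendant '[[0,0,0.03,0,0,0.05]]' >/dev/null; python3 z.py;python3 -m pendant '[[0,0,0.03,0,0,0.05]]' >/dev/null; python3 z.py;python3 -m pendant '[[0,0,0.03,0,0,0.05]]' >/dev/null; python3 z.py;python3 -m pendant '[[0,0,0.03,0,0,0.05]]' >/dev/null; python3 z.py
```

```text
t 19.2 p [0.668  0.0108 0.0983] yaw -0.64 F [-0.2  0.6  0.8] M [-0.049  0.    -0.015] J6 -0.0007 w 0.0401 g 0.0
t 19.7 p [0.6696 0.0114 0.1011] yaw -0.62 F [-1.   1.6  1.9] M [ 0.49   0.029 -0.023] J6 -0.007 w 0.0137 g 44.8
19.82 -3.5 Mz 0.055 J6 0.942 F [-1.  1.  1.]
19.95 -6.4 Mz 0.039 J6 0.623 F [1. 1. 2.]
20.07 -9.3 Mz 0.043 J6 0.611 F [-0.  1.  1.]
20.2 -12.2 Mz 0.066 J6 0.611 F [-0.  1.  1.]
20.32 -15.0 Mz 0.013 J6 0.611 F [-0.  1.  1.]
```

```bash

python3 -m pendant '[[0,0,0.03,0,0,0.05]]' >/dev/null; python3 z.py;python3 -m pendant '[[0,0,0.03,0,0,0.05]]' >/dev/null; python3 z.py;python3 -m pendant '[[0,0,0.03,0,0,0.05]]' >/dev/null; python3 z.py;python3 -m pendant '[[0,0,0.03,0,0,0.05]]' >/dev/null; python3 z.py;python3 -m pendant '[[0,0,0.03,0,0,0.05]]' >/dev/null; python3 z.py
```

```text
20.45 -17.9 Mz 0.07 J6 0.611 F [-0.  0.  1.]
20.57 -20.8 Mz 0.1 J6 0.611 F [1. 1. 1.]
20.7 -23.6 Mz 0.054 J6 0.611 F [-1.  1.  1.]
20.82 -26.5 Mz 0.044 J6 0.606 F [-0.  1.  1.]
20.95 -29.3 Mz 0.065 J6 0.575 F [0. 1. 2.]
```

```bash

python3 -m pendant '[[0,0,0.03,0,0,0.05]]' >/dev/null; python3 z.py;python3 -m pendant '[[0,0,0.03,0,0,0.05]]' >/dev/null; python3 z.py;python3 -m pendant '[[0,0,0.03,0,0,0.05]]' >/dev/null; python3 z.py; python3 m.py
```

```text
21.07 -32.2 Mz 0.141 J6 0.547 F [0. 1. 2.]
21.2 -35.1 Mz 0.173 J6 0.519 F [-0. -0.  2.]
21.32 -37.9 Mz 0.208 J6 0.491 F [-1.  0.  3.]
t 21.32 p [0.6695 0.0111 0.1008] yaw -37.93 F [-0.9  0.2  2.7] M [0.057 0.192 0.208] J6 0.4905 w 0.0136 g 44.8
```

```bash
python3 -m pendant '[[0,0,0,0,0,0],[0,0,0,0,0,0],[0,0,-30,0,0,0],[-99,-85,-30,0,0,0.124],[-99,-85,-30,0,0,0.124],[-99,-85,-30,0,0,0.124],[-99,-85,-30,0,0,0.124],[-99,-85,-30,0,0,0.124],[-99,-85,-30,0,0,0.124]]' 40 45; python3 look.py w6
```

```text
time_s: 22.45
tcp_pos: [0.6435, 0.1377, 0.1302]
eef_rot: [180.0, 0.0, -45.1]
contact_force: [-0.4, -0.2, -1.0]
gripper_width: 0.04
gripper_force: 0.0
22.45 [ 29.   24.   -9.9   0.  -56.1  15.9] [0.6435 0.1377 0.1302] [179.98   0.   -45.05] [-0.41 -0.15 -0.96] [ 0.017 -0.021 -0.047]
```

View pics/w6.png

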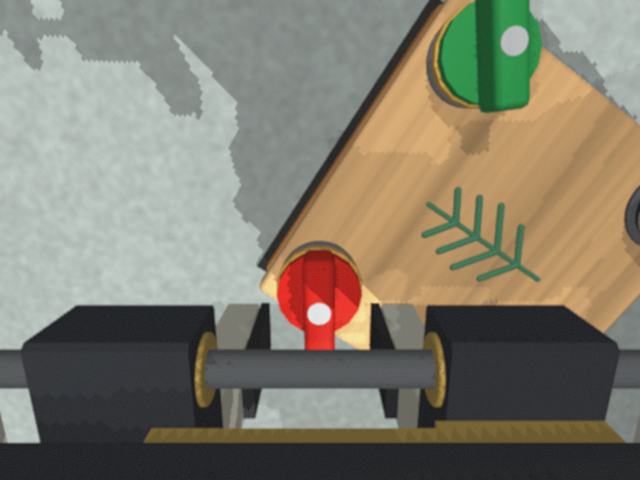

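Red's bar is still aligned at -45°, its dot at (319,314), so the knob stayed where I left it.

```bash

python3 -m pendant '[[0,0,15,0,0,0],[0,0,29.5,0,0,0],[0,0,29.5,0,0,0]]' >/dev/null&& python3 m.py && python3 -m pendant '[[0,0,0,0,0,0],[0,0,0,0,0,0],[0,0,0,0,0,0],[0,0,0,0,0,0]]' 5 45 >/dev/null; python3 m.py
python3 -m pendant '[[0,0,0.03,0,0,0.05]]' >/dev/null; python3 z.py;python3 -m pendant '[[0,0,0.03,0,0,0.05]]' >/dev/null; python3 z.py;python3 -m pendant '[[0,0,0.03,0,0,0.05]]' >/dev/null; python3 z.py
```

```text
t 22.88 p [0.6421 0.1384 0.0985] yaw -44.99 F [ 0.2 -0.1  0.3] M [-0.004 -0.007 -0.051] J6 0.0017 w 0.0396 g 0.0
t 23.38 p [0.6432 0.1388 0.1012] yaw -44.95 F [-3.  -0.7  3.2] M [-0.43   0.695  0.128] J6 -0.1182 w 0.0136 g 45.0
23.5 -47.8 Mz 0.402 J6 0.59 F [-3. -1.  3.]
23.62 -50.7 Mz 0.387 J6 0.253 F [-2. -2.  4.]
23.75 -53.6 Mz 0.456 J6 0.212 F [-2. -1.  4.]
```

Red reads about 0.69 rad past touch, so roughly 45 N. At the end of round one it was near the top of the bite window, around 35 N. I'll back it off to a light bite first, so the condition that all four bite lightly is met clearly.

```bash

python3 -m pendant '[[0,0,-0.06,0,0,-0.1],[0,0,-0.12,0,0,-0.2],[0,0,-0.18,0,0,-0.3],[0,0,-0.24,0,0,-0.4],[0,0,-0.3,0,0,-0.5],[0,0,-0.3,0,0,-0.5]]' >/dev/null; python3 z.py
python3 -m pendant '[[0,0,0.03,0,0,0.05]]' >/dev/null; python3 z.py;python3 -m pendant '[[0,0,0.03,0,0,0.05]]' >/dev/null; python3 z.py;python3 -m pendant '[[0,0,0.03,0,0,0.05]]' >/dev/null; python3 z.py
```

```text
24.5 -24.9 Mz 0.176 J6 0.682 F [-2. -1.  3.]
24.62 -28.0 Mz 0.19 J6 0.841 F [-2. -2.  4.]
24.75 -30.9 Mz 0.233 J6 0.46 F [-2. -2.  4.]
24.88 -33.7 Mz 0.275 J6 0.42 F [-2. -2.  4.]
```

```bash

python3 -m pendant '[[0,0,0,0,0,0],[0,0,0.06,0,0,0.1],[0,0,0.12,0,0,0.2],[0,0,0.18,0,0,0.3],[0,0,0.24,0,0,0.4],[0,0,0.3,0,0,0.5]]' - 55 >/dev/null; python3 m.py; python3 -m pendant '[[0,0,0.06,0,0,0.1],[0,0,0.12,0,0,0.2],[0,0,0.18,0,0,0.3],[0,0,0.24,0,0,0.4],[0,0,0.28,0,0,0.47],[0,0,0.28,0,0,0.47]]' >/dev/null; python3 m.py
```

```text
t 25.62 p [0.6431 0.1388 0.1011] yaw -62.3 F [-3.1 -2.7  5.8] M [-0.637  1.411  0.544] J6 0.7721 w 0.0139 g 55.2
t 26.38 p [0.6431 0.1388 0.1009] yaw -89.07 F [-3.8 -1.8  6.9] M [-0.62   1.505  0.772] J6 -1.1787 w 0.0135 g 55.4
```

```bash
python3 -m pendant '[[0,0,0,0,0,0],[0,0,0,0,0,0],[0,0,-30,0,0,0],[152,104.5,-30,0,0,-1.468],[152,104.5,-30,0,0,-1.468],[152,104.5,-30,0,0,-1.468],[152,104.5,-30,0,0,-1.468],[152,104.5,-30,0,0,-1.468],[152,104.5,-30,0,0,-1.468],[152,104.5,-30,0,0,-1.468],[152,104.5,-30,0,0,-1.468],[152,104.5,-30,0,0,-1.468],[152,104.5,-30,0,0,-1.468]]' 40 55; python3 look.py w7
```

```text
time_s: 28.0
tcp_pos: [0.5414, -0.0146, 0.1303]
eef_rot: [-180.0, -0.0, -5.2]
contact_force: [0.9, 0.4, 0.3]
gripper_width: 0.0399
gripper_force: 0.0
28.0 [ 19.2  14.1 -25.   -0.  -50.8  65.6] [ 0.5414 -0.0146  0.1303] [-1.7999e+02 -1.0000e-02 -5.1700e+00] [0.88 0.38 0.26] [-0.07   0.013  0.008]
```

View pics/w7.png

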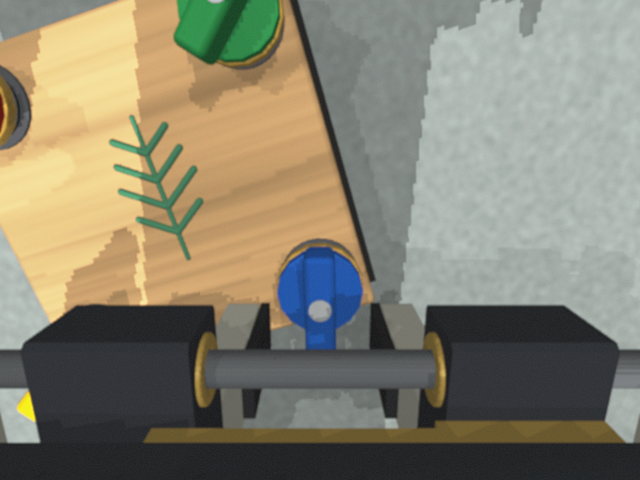

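Blue is centred, its dot at (320,310), with its bar still straight along the fingers. I'll grip it and check the load over the first small steps.

```bash

python3 -m pendant '[[0,0,15,0,0,0],[0,0,30,0,0,0],[0,0,30,0,0,0]]' >/dev/null&& python3 m.py && python3 -m pendant '[[0,0,0,0,0,0],[0,0,0,0,0,0],[0,0,0,0,0,0],[0,0,0,0,0,0]]' 5 55 >/dev/null; python3 m.py
python3 -m pendant '[[0,0,0.03,0,0,0.05]]' >/dev/null; python3 z.py;python3 -m pendant '[[0,0,0.03,0,0,0.05]]' >/dev/null; python3 z.py;python3 -m pendant '[[0,0,0.03,0,0,0.05]]' >/dev/null; python3 z.py
```

```text
t 28.43 p [ 0.54   -0.015   0.0983] yaw -5.01 F [0.  0.3 0.2] M [-0.011  0.035  0.038] J6 -0.01 w 0.0402 g 0.0
t 28.93 p [ 0.5415 -0.0146  0.1007] yaw -4.96 F [0.1 0.8 1. ] M [0.095 0.065 0.024] J6 -0.0624 w 0.0137 g 54.9
29.05 -7.9 Mz 0.228 J6 0.766 F [-0.  0.  1.]
29.18 -10.8 Mz 0.232 J6 0.423 F [-1.  1.  2.]
29.3 -13.6 Mz 0.226 J6 0.385 F [-0.  0.  2.]
```

```bash

python3 -m pendant '[[0,0,0.06,0,0,0.1],[0,0,0.12,0,0,0.2],[0,0,0.18,0,0,0.3],[0,0,0.24,0,0,0.4],[0,0,0.3,0,0,0.5],[0,0,0.36,0,0,0.6],[0,0,0.42,0,0,0.7],[0,0,0.48,0,0,0.8],[0,0,0.48,0,0,0.8]]' >/dev/null; python3 m.py
```

```text
t 30.43 p [ 0.5416 -0.0145  0.1004] yaw -59.31 F [-1.2  1.2  6. ] M [0.681 0.718 0.552] J6 -1.3537 w 0.0138 g 55.1
```

```bash
python3 -m pendant '[[0,0,0,0,0,0],[0,0,0,0,0,0],[0,0,-30,0,0,0],[-124,-42.4,-30,0,0,-0.233],[-124,-42.4,-30,0,0,-0.233],[-124,-42.4,-30,0,0,-0.233],[-124,-42.4,-30,0,0,-0.233],[-124,-42.4,-30,0,0,-0.233],[-124,-42.4,-30,0,0,-0.233]]' 40 55 >/dev/null; python3 look.py w8; python3 - <<'E'
from h import *; from plant import r
C=wrist(r.camera_params('wrist'),np.load('pics/w8.npy',allow_pickle=True).item())
im=cv2.imread('pics/w8.png')[:,:,::-1].copy()
h=cv2.cvtColor(im,cv2.COLOR_RGB2HSV)[285:340,285:360]
m=cv2.inRange(h,(0,0,130),(180,70,255));c,s,_=blob(m);p=c+[285,285];print('dot',p,s,plane(C,p,.098))
E
```

```text
31.55 [ 33.7  12.9 -26.8   0.  -50.3  10.2] [0.5148 0.1125 0.1296] [179.98   0.   -46.15] [-0.98  0.19 -0.21] [ 0.061  0.036 -0.012]
dot [349.23895582 328.56827309] [ 49  19  26  36 498] [0.4996396  0.11004665 0.098     ]
```

```bash
python3 - <<'E'
from h import *
im=cv2.imread('pics/w8.png')[:,:,::-1].copy()
h=cv2.cvtColor(im,cv2.COLOR_RGB2HSV)
m=cv2.inRange(h,(0,0,130),(180,70,255));c,s,_=blob(m,(306,296,334,324));print('dot',c,s)
Y=mask(im,'yellow')
for y in (270,295,325,340): 
    x=np.where(Y[y]>0)[0]; print(y,x.min(),x.max()) if len(x) else print(y,None)
E
```

```text
dot [317.84514436 310.97112861] [307 301  23  21 381]
270 282 354
295 277 359
325 297 339
340 304 332
```

Yellow is aligned, with its dot at (318,311) and its bar centred at x=318.

```bash

python3 -m pendant '[[0,0,15,0,0,0],[0,0,29,0,0,0],[0,0,29,0,0,0]]' >/dev/null&& python3 m.py && python3 -m pendant '[[0,0,0,0,0,0],[0,0,0,0,0,0],[0,0,0,0,0,0],[0,0,0,0,0,0]]' 5 55 >/dev/null; python3 m.py
python3 -m pendant '[[0,0,0.03,0,0,0.05]]' >/dev/null; python3 z.py;python3 -m pendant '[[0,0,0.03,0,0,0.05]]' >/dev/null; python3 z.py;python3 -m pendant '[[0,0,0.03,0,0,0.05]]' >/dev/null; python3 z.py
```

```text
t 31.98 p [0.5136 0.1129 0.0989] yaw -46.08 F [-1.3  0.9 -0.1] M [0.059 0.027 0.07 ] J6 0.0015 w 0.0399 g 0.0
t 32.48 p [0.5148 0.1137 0.1011] yaw -46.05 F [-1.8 -0.3  2.1] M [ 0.104  0.229 -0.031] J6 0.0183 w 0.0135 g 55.0
32.6 -48.9 Mz 0.178 J6 0.782 F [-1. -0.  2.]
32.73 -51.8 Mz 0.251 J6 0.442 F [-1.  0.  2.]
32.85 -54.7 Mz 0.269 J6 0.402 F [-1.  0.  2.]
```

```bash

python3 -m pendant '[[0,0,0.06,0,0,0.1],[0,0,0.12,0,0,0.2],[0,0,0.18,0,0,0.3],[0,0,0.24,0,0,0.4],[0,0,0.3,0,0,0.5],[0,0,0.36,0,0,0.6],[0,0,0.42,0,0,0.7],[0,0,0.48,0,0,0.8],[0,0,0.48,0,0,0.8]]' >/dev/null; python3 m.py
```

```text
t 33.98 p [0.5158 0.1141 0.1008] yaw -100.38 F [4.4 0.  0.6] M [ 0.013 -1.519  0.433] J6 -1.2761 w 0.0135 g 55.2
```

```bash
python3 -m pendant '[[0,0,0,0,0,0],[0,0,0,0,0,0],[0,0,-30,0,0,0],[73.5,-170,-30,0,0,-1.09],[73.5,-170,-30,0,0,-1.09],[73.5,-170,-30,0,0,-1.09],[73.5,-170,-30,0,0,-1.09],[73.5,-170,-30,0,0,-1.09],[73.5,-170,-30,0,0,-1.09],[73.5,-170,-30,0,0,-1.09],[73.5,-170,-30,0,0,-1.09],[73.5,-170,-30,0,0,-1.09]]' 40 55 >/dev/null; python3 look.py w9; python3 - <<'E'
from h import *
im=cv2.imread('pics/w9.png')[:,:,::-1].copy()
h=cv2.cvtColor(im,cv2.COLOR_RGB2HSV)
m=cv2.inRange(h,(0,0,130),(180,70,255));c,s,_=blob(m,(300,290,340,328));print('dot',c,s)
Y=mask(im,'green')
for y in (270,295,325,340): 
    x=np.where(Y[y,250:390]>0)[0]+250; print(y,x.min(),x.max()) if len(x) else print(y,None)
E
```

```text
35.475 [ 17.6  24.9  -8.5  -0.  -56.6  34.3] [0.6683 0.0105 0.1302] [ 1.800e+02  1.000e-02 -3.815e+01] [-0.47  0.29 -0.08] [ 0.036  0.024 -0.031]
dot [317.19660194 311.27184466] [306 301  24  22 412]
270 282 353
295 276 359
325 296 338
340 304 332
```

Green is aligned, with its dot at (317,311).

```bash

python3 -m pendant '[[0,0,15,0,0,0],[0,0,29.5,0,0,0],[0,0,29.5,0,0,0]]' >/dev/null&& python3 m.py && python3 -m pendant '[[0,0,0,0,0,0],[0,0,0,0,0,0],[0,0,0,0,0,0],[0,0,0,0,0,0]]' 5 55 >/dev/null; python3 m.py
python3 -m pendant '[[0,0,0.03,0,0,0.05]]' >/dev/null; python3 z.py;python3 -m pendant '[[0,0,0.03,0,0,0.05]]' >/dev/null; python3 z.py;python3 -m pendant '[[0,0,0.03,0,0,0.05]]' >/dev/null; python3 z.py
```

```text
t 35.9 p [0.6671 0.0102 0.0983] yaw -38.06 F [ 0.3 -0.2  0.3] M [-0.016  0.008 -0.026] J6 -0.0045 w 0.04 g 0.0
t 36.4 p [0.6693 0.0111 0.1012] yaw -38.01 F [ 1.7  2.8 -1. ] M [ 1.155 -0.705  0.036] J6 -0.0356 w 0.0132 g 55.0
36.52 -40.9 Mz 0.131 J6 0.793 F [2. 4. 0.]
36.65 -43.8 Mz 0.248 J6 0.447 F [ 2.  3. -0.]
36.77 -46.7 Mz 0.282 J6 0.409 F [2. 4. 0.]
```

```bash

python3 -m pendant '[[0,0,0.06,0,0,0.1],[0,0,0.12,0,0,0.2],[0,0,0.18,0,0,0.3],[0,0,0.24,0,0,0.4],[0,0,0.3,0,0,0.5]]' >/dev/null; python3 m.py; python3 -m pendant '[[0,0,0.06,0,0,0.1],[0,0,0.12,0,0,0.2],[0,0,0.18,0,0,0.3]]' >/dev/null; python3 m.py; python3 -m pendant '[[0,0,0,0,0,0]]' >/dev/null; python3 m.py
```

```text
t 37.4 p [0.6691 0.0111 0.101 ] yaw -75.38 F [1.3 2.9 2.3] M [ 1.147 -0.161  0.581] J6 0.7379 w 0.0137 g 55.2
t 37.77 p [0.669  0.011  0.1009] yaw -92.55 F [0.8 3.4 2.3] M [1.202 0.018 0.729] J6 0.5749 w 0.0134 g 55.5
t 37.9 p [0.669  0.011  0.1008] yaw -92.36 F [0.1 5.2 4.4] M [1.58  0.022 0.503] J6 -1.3551 w 0.0134 g 55.1
```

```bash
python3 -m pendant '[[0,0,0,0,0,0],[0,0,0,0,0,0],[0,0,-40,0,0,0],[0,0,-100,0,0,0],[0,0,-150,0,0,0],[0,0,-150,0,0,0],[0,0,-150,0,0,0],[0,0,-150,0,0,0]]' 40 55; python3 -c "
from plant import r
print(r.close_job())"
```

```text
time_s: 38.9
tcp_pos: [0.6677, 0.0102, 0.2483]
eef_rot: [179.8, -0.0, -92.5]
contact_force: [-0.1, 0.3, -0.4]
gripper_width: 0.0398
gripper_force: 0.0
the job is handed in; nothing more can be done
None
```

I tightened all four knobs crosswise and handed the job in at about 39 s, with no verdict returned: final pushes, inferred from turn angle, are about 84 N on red and 75 N on the others, and red, which bit at about 35 N in round one, was backed off so all four bit lightly before the final turns of about 0.95 rad each.

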